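Sweep the ring blanks off the polishing bench's board into the catch bin

ROBOT

A 7-joint arm with a two-finger parallel gripper is mounted at the origin on the work surface. World frame = base frame: x ahead of the robot, y to its left, z up, the work surface at z = 0. Lengths are in m, angles in degrees, forces in N, time in s.
With the tool pointing down it reaches from about 0.425 to 0.875 m from the base axis. Payload 4.7 kg.
Tool frame: the origin (TCP) lies on the centre line of the jaws, within the pads' length; the fingertips stand 11 mm ahead of it and the grasp point (between the pads) lies 8 mm behind it; z points along the fingers, y is the direction in which the jaws open and shut (so a half turn about z gives the same grasp; the last joint's range is limited). The gripper opens to 87 mm and grips with 3 to 60 N. Pads are 19 mm wide; open, the fingers measure 117 mm over their backs; the gripper's body (75 mm by 190 mm) begins 51 mm behind the grasp point.
Start: joints at [-64.452, 18.392, -4.016, 83.108, 1.295, 78.541, -3.26], TCP at [0.272, 0.59, 0.234] pointing down, gripper open.
Joint ranges: [-163.93, 163.93], [-17.29, 119.83], [-79.2, 71.16], [3.27, 140.29], [-89.18, 269.18], [5.43, 117.66], [-154.24, 154.24]. Speed limits (degrees/s): [147.25, 147.25, 180, 180, 180, 180, 180].

INTERFACE

Orientations are given as [roll, pitch, yaw] about the fixed x, y, z axes, in that order (R = Rz(yaw) Ry(pitch) Rx(roll)).
In Python, from cell import env gives the robot as it stands.
- The arm moves only by the tool servo_tool, never from a script. Its argument "moves" is text: rows parted by semicolons, each of 7 numbers parted by spaces: the shift along the tool's x, y, z as a fraction of full scale, then the turn, a rotation vector about the tool's x, y, z as a fraction of full scale, then the gripper's target within -1 to 1 (shut at 1, half-way at 0, fully open at -1). A call has 1 to 20 rows; each row shifts and turns the pose as measured when the row begins, along the tool's axes as they then stand; what a row does not reach is not made up. Full scale, the value 1, is 1000 mm for a shift and 0.5 rad for a turn. A row lasts 1/12 s, in which the tool goes at most 41.7 mm and 7.16 degrees, less where a joint would pass 70% of its speed; a pose out of reach is approached as far as the arm can. A call with a number of a shift or a turn outside -1 to 1 is refused whole. A call with a gripper value outside its range is refused whole. The fingers move at their own pace and stop on an object; "squeeze" is the grip in N (left out, the last holds). Time passes only in rows, so rows that do not move let the fingers close. It gives the time, the measured TCP pose, the force and the opening at its end, in the units of the state.
- env.get_obs(): the state, without advancing time (a new reading comes with each control period).
- env.read_camera(name): name is "side" or "top" or "wrist"; returns a dict with "img" (420x560x3 uint8, red, green, blue), "range_z" (420x560 float32, m along the optical axis (not along the pixel's ray), 0 where there is no reading), "mtx" (3x3 intrinsics, pixels), "T" (4x4, takes a point from camera to world coordinates); the wrist camera has in their place "hand_eye" (4x4, takes a point from camera to tool coordinates, whose origin is the TCP and whose axes are the flange's). Camera axes: x right, y up, looking along -z (the intrinsics and any distortion apply to the point x, -y, -z); pixel columns grow to the right and rows downward; lengths in m; the calibration is good to about 2 mm. A picture is of the moment at which its call begins: read the wrist's pose just before it.
- env.sign_off(): hands the job in, once; it reports no verdict.
The state is a dict: "time_s": time; "qpos": joint angles; "joint_velocities": joint speeds; "effort": joint torques, N m; "tool_pos": TCP position; "tool_rot": TCP orientation; "force": force on the tool from outside, world axes, zero at the start; "wrist_torque": the same for the moment, N m; "grip_width": finger opening in m.
Only numpy, scipy, OpenCV 4.12 (cv2) and the standard library are available. Lean on these libraries where they do the work, as an engineer would, in place of code of your own. Each camera call takes 0.05 s, during which the arm holds its last target.

TASK

Sweep all four steel ring blanks along the raised wooden board and off its open end, so that they drop into the catch bin there. Push them with the fingertips, without picking up or carrying any of them, and leave the small jar and the brass weight on the board standing where they are.

Things in the scene. Friction and masses are not known exactly. Their poses are not given: they have to be found in the camera images.
- board: fixed raised plywood board, bin built on at its -y end. Origin on the bench under the board's middle; z up, y along its length, x across. Smooth top 50 mm above the bench, free surface 170 mm (x -85 to 85) by 300 mm (y -150 to 150). Rails 8 mm thick, 20 mm high above the top along both long sides and the +y end; -y end open, no lip. Yaw within 0.3 rad of the world's axes
- open_edge (a point): middle of the board's open (-y) edge, at the height of the board's top; same axes as the board, so -y points outwards over the catch bin
- bin_floor (a point): centre of the catch bin's inner floor, 4 mm above the bench. Grey plastic bin, open at the top, fixed under the open edge: 186 mm (x) by 110 mm (board y -145 to -255 mm), walls 4 mm, rim 36 mm above the bench, so 14 mm lower than the board's top
- ring1: plain steel ring blank (a short tube standing flat like a washer), outer diameter 28 mm, hole 20 mm, 10 mm high, about 25 g; slides freely on the board. Origin: centre of its underside, z along its hole. One of four identical ones
- ring2: plain steel ring blank (a short tube standing flat like a washer), outer diameter 28 mm, hole 20 mm, 10 mm high, about 25 g; slides freely on the board. Origin: centre of its underside, z along its hole. One of four identical ones
- ring3: plain steel ring blank (a short tube standing flat like a washer), outer diameter 28 mm, hole 20 mm, 10 mm high, about 25 g; slides freely on the board. Origin: centre of its underside, z along its hole. One of four identical ones
- ring4: plain steel ring blank (a short tube standing flat like a washer), outer diameter 28 mm, hole 20 mm, 10 mm high, about 25 g; slides freely on the board. Origin: centre of its underside, z along its hole. One of four identical ones
- jar: small closed amber jar with a black cap, upright on the board beside one of the long rails; 30 mm in diameter, 42 mm high. Origin: centre of its underside, z up. Loose; stays where it is
- bob: small turned brass weight with a waisted neck, upright on the board beside the rail opposite to the jar; 30 mm in diameter at the foot, 44 mm high. Origin: centre of its underside, z up. Loose; stays where it is. Between jar and bob a lane of about 90 mm along the board's middle is free of them
There are look-alikes about, which are no part of the job. What is shaped like the ring3 but black or blue is not meant.

How it is judged:
By the outcome, as a careful person would: the job done as asked, in the order asked, and still so for the second after the job is handed in, with the robot touching nothing.
It also fails if it takes over 72 s, if anything falls off the work surface, if the arm or the gripper's body presses on something with over 40 N, if the wrist force passes 120 N, or if a joint passes its speed limit or range.

## Working session

There is one attempt and no reset: what is moved stays moved. The work goes in short steps, Python scripts to look and compute and a tool call to move; the robot and the scene stay as the last step left them, time stands still between calls to the robot, and variables do not carry over. Pictures are saved under pics/ and viewed, and the job is handed in when it is done.

Besides the shell and the picture viewer there is one more tool, called after "Request:" as name(argument=value, ...) on one line, values as JSON. servo_tool: Moves the arm, as the interface text tells. Its arguments: {"type":"object","properties":{"moves":{"type":"string"},"squeeze":{"type":"number"}},"required":["moves"]}

```bash
mkdir -p pics
python3 - <<'E'
from cell import env
import cv2,numpy as np
o=env.get_obs();print({k:np.round(v,3) if not isinstance(v,dict) else v for k,v in o.items()})
for n in("side","top"):
    d=env.read_camera(n);cv2.imwrite(f"pics/{n}0.png",d["img"][:,:,::-1]);np.savez(f"{n}0.npz",**d);print(n,d["mtx"],d["T"],d.keys())
E
```

```text
{'time_s': np.float64(0.0), 'qpos': array([-64.453,  18.44 ,  -4.017,  83.175,   1.297,  78.539,  -3.261]), 'joint_velocities': array([-0.017, -0.038,  0.075, -0.012,  0.014, -0.071,  0.035]), 'effort': array([ 1.0000e-03, -4.9131e+01, -4.0300e-01, -3.1252e+01, -6.4000e-02,
        4.4000e-02,  0.0000e+00]), 'tool_pos': array([0.272, 0.59 , 0.232]), 'tool_rot': array([-1.79891e+02,  7.00000e-03,  1.55263e+02]), 'force': array([ 0.265, -0.053, -0.064]), 'wrist_torque': array([ 0.025, -0.084,  0.   ]), 'grip_width': np.float64(0.087)}
side [[471.25188632   0.         281.17680881]
 [  0.         471.25188632 216.1987791 ]
 [  0.           0.           1.        ]] [[-0.80553587  0.40252253 -0.43484202  0.27947134]
 [-0.59241954 -0.53186885  0.60510711  0.55318045]
 [ 0.01229032  0.74504439  0.66690165  0.57234455]
 [ 0.          0.          0.          1.        ]] dict_keys(['img', 'range_z', 'mtx', 'T'])
top [[406.4231342    0.         286.51402748]
 [  0.         406.4231342  214.85338028]
 [  0.           0.           1.        ]] [[ 0.14696579  0.96897826 -0.19870124  0.42748973]
 [-0.98912897  0.14498214 -0.02457751  0.09589913]
 [ 0.00499306  0.20015321  0.97975189  0.82135336]
 [ 0.          0.          0.          1.        ]] dict_keys(['img', 'range_z', 'mtx', 'T'])
```

View pics/top0.png

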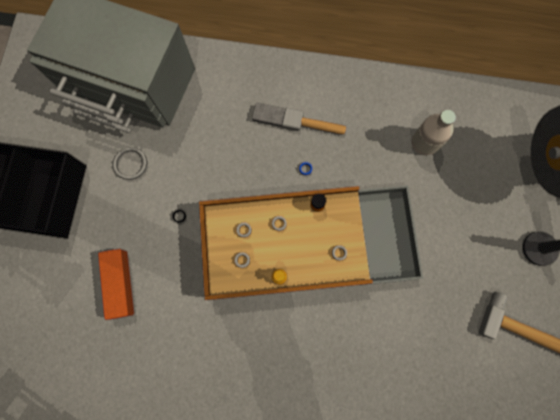

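View pics/side0.png

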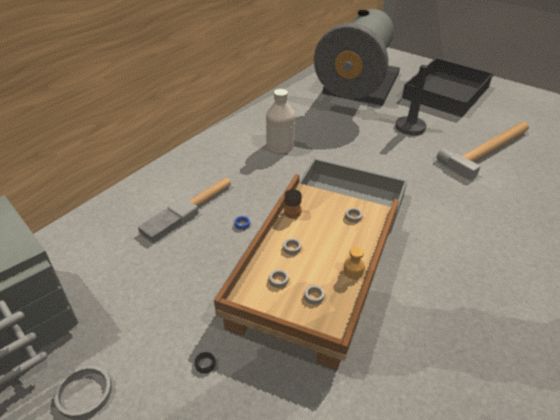

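Candidates in the top view: steel rings on the board at (243,230), (279,224), (241,260) and (339,253). The look-alikes are the black ring (179,215), the blue ring (305,169) and the big grey ring (130,163), all on the bench. I choose the four on the board and check them in an enlarged crop.

Run:
```python
import cv2
t=cv2.imread("pics/top0.png")[175:310,190:430];cv2.imwrite("pics/topc.png",cv2.resize(t,None,fx=3.3,fy=3.3,interpolation=2))
t=cv2.imread("pics/side0.png")[150:370,210:420];cv2.imwrite("pics/sidec.png",cv2.resize(t,None,fx=2.7,fy=2.7,interpolation=2))
```

```text
(no output)
```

View pics/topc.png

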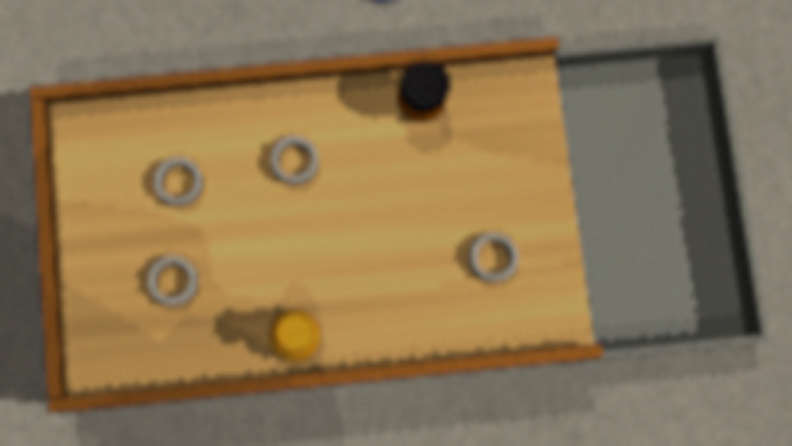

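View pics/sidec.png

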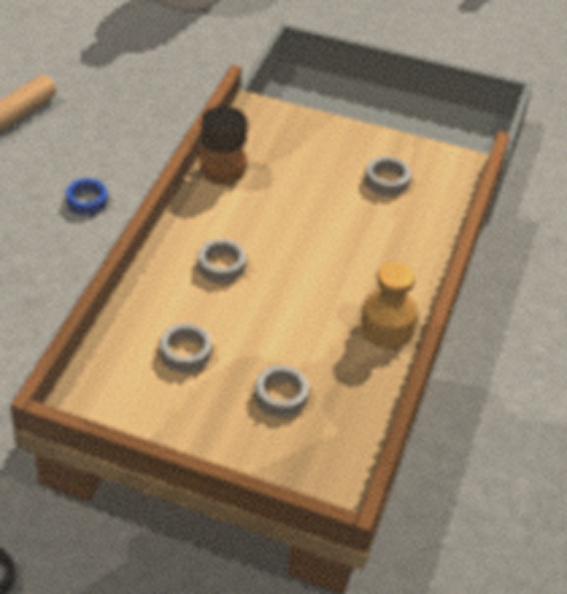

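```bash
cat > h.py <<'E'
import numpy as np
def ray(d,u,v):
    K=d["mtx"];p=np.array([(u-K[0,2])/K[0,0],-(v-K[1,2])/K[1,1],-1]);T=d["T"]
    return T[:3,3],T[:3,:3]@p
def tri(rs):
    A=0;b=0
    for o,r in rs:
        r=r/np.linalg.norm(r);P=np.eye(3)-np.outer(r,r);A=A+P;b=b+P@o
    x=np.linalg.solve(A,b);return x,[np.linalg.norm((np.eye(3)-np.outer(r,r)/(r@r))@(x-o)) for o,r in rs]
def atz(d,u,v,z):
    o,r=ray(d,u,v);return o+r*(z-o[2])/r[2]
E
python3 - <<'E'
from h import *
t=dict(np.load("top0.npz"));s=dict(np.load("side0.npz"))
P={"A":((178,182),(187,348)),"B":((293,160),(222,261)),"C":((171,281),(282,389)),"D":((493,257),(388,175)),"jar":((425,86),(223,124)),"bob":((297,333),(396,274)),
"railnear_jar":((32,88),(15,407)),"railnear_bob":((52,410),(366,524)),"railopen_jar":((557,40),(236,67)),"railopen_bob":((603,347),(504,134)),"binfar_jar":((716,43),(287,28)),"binfar_bob":((762,335),(527,85))}
for k,(a,b) in P.items():
    a=(a[0]/3.3+190,a[1]/3.3+175);b=(b[0]/2.7+210,b[1]/2.7+150)
    x,e=tri([ray(t,*a),ray(s,*b)])
    print(k,np.round(x*1000,1),"err",np.round(1000*e[0],1), "z60 top/side",*[np.round(1000*atz(d,*p,.06)[:2]) for d,p in((t,a),(s,b))])
E
```

```text
A [541.6 191.4  51.2] err 0.5 z60 top/side [541. 190.] [537. 197.]
B [564.2 127.2  51.4] err 0.5 z60 top/side [563. 127.] [559. 134.]
C [484.4 185.6  53.4] err 0.2 z60 top/side [484. 185.] [482. 190.]
D [525.1   4.9  51.5] err 0.5 z60 top/side [525.   6.] [521.  14.]
jar [612.2  58.8  84. ] err 0.3 z60 top/side [618.  58.] [629.  35.]
bob [464.5 109.5  88. ] err 0.2 z60 top/side [466. 110.] [475.  84.]
railnear_jar [581.3 282.6  63.7] err 0.8 z60 top/side [583. 284.] [583. 280.]
railnear_bob [404.6 237.1  66.6] err 0.6 z60 top/side [404. 238.] [407. 233.]
railopen_jar [654.9 -15.5  63.7] err 1.0 z60 top/side [657. -16.] [657. -20.]
railopen_bob [481.9 -61.   62.7] err 1.4 z60 top/side [483. -61.] [482. -65.]
binfar_jar [ 678.2 -117.2   28.5] err 0.9 z60 top/side [ 669. -108.] [654. -78.]
binfar_bob [ 505.2 -158.9   30.3] err 1.0 z60 top/side [ 503. -149.] [ 492. -120.]
```

Run:
```python
from h import *
for n,px in(("top",[(230,350),(60,300),(260,245),(300,245),(385,260),(300,255),(390,225),(340,70)]),("side",[(300,270),(320,240),(120,280),(450,300),(350,330)])):
    d=dict(np.load(n+"0.npz"));K=d["mtx"]
    for u,v in px:
        z=np.median(d["range_z"][v-2:v+3,u-2:u+3]);o,r=ray(d,u,v);print(n,u,v,round(float(z),3),np.round(1000*(o+r*z),1))
```

```text
top 230 350 0.785 [ 3.145e+02  1.853e+02 -3.000e-01]
top 60 300 0.802 [ 3.584e+02  5.333e+02 -2.000e-01]
top 260 245 0.775 [518.4 156.6  50. ]
top 300 245 0.775 [529.6  81.2  50.4]
top 385 260 0.817 [531.  -93.1   3.5]
top 300 255 0.772 [510.7  78.5  50.3]
top 390 225 0.831 [603.6 -96.    4.1]
top 340 70 0.905 [9.372e+02 4.710e+01 1.000e-01]
side 300 270 0.698 [528.4 156.7  47.9]
side 320 240 0.745 [538.9  85.9  48.1]
side 120 280 0.744 [767.1 307.4  -1.7]
side 450 300 0.722 [333.4  31.6  -1.3]
side 350 330 0.596 [410.6 217.5  68.6]
```

```bash
cat >> h.py <<'E'
t=dict(np.load("top0.npz"))
def cr(a,z): return atz(t,a[0]/3.3+190,a[1]/3.3+175,z)[:2]
c=[cr((32,88),.07),cr((52,410),.07),cr((557,40),.07),cr((603,347),.07)]
# ideal board pts
q=np.array([[.093,.158],[-.093,.158],[.093,-.150],[-.093,-.150]]);w=np.array(c)
H=(q-q.mean(0)).T@(w-w.mean(0));U,S,Vt=np.linalg.svd(H);R=(U@Vt).T
org=w.mean(0)-R@q.mean(0)
def b2w(p): return R@np.asarray(p)+org
def w2b(p): return R.T@(np.asarray(p)-org)
E
python3 - <<'E'
from h import *
print("yaw",np.degrees(np.arctan2(R[1,0],R[0,0])),org,"resid",np.round(1000*(np.array([b2w(p) for p in q])-w),1).tolist())
for k,p,z in(("A",(178,182),.06),("B",(293,160),.06),("C",(171,281),.06),("D",(493,257),.06),("jar",(425,86),.092),("bob",(297,333),.094)):
    x=cr(p,z);print(k,np.round(1000*x,1),"board",np.round(1000*w2b(x),1))
E
```

```text
yaw 14.424160018306043 [0.53138752 0.10722811] resid [[1.3, 2.0], [-2.2, 0.8], [4.8, -0.7], [-4.0, -2.1]]
A [540.7 190.5] board [29.7 78.3]
B [563.1 127.1] board [35.7 11.3]
C [484.1 184.9] board [-26.5  87. ]
D [524.5   6.1] board [-31.8 -96.2]
jar [609.9  59.1] board [ 64.1 -66.2]
bob [464.1 109.3] board [-64.7  18.8]
```

All four chosen rings are plain steel, with no black or blue among them. The jar is at crop (425,86) and the bob at (297,333). Next I turn the tool so that its x axis runs along the board's +y, and part-close the jaws to about 20 mm, which cradles a 28 mm ring.

Request:
servo_tool(moves="0 0 0 0 0 0.25 0.54; 0 0 0 0 0 0.25 0.54; 0 0 0 0 0 0.25 0.54; 0 0 0 0 0 0.25 0.54; 0 0 0 0 0 0.25 0.54; 0 0 0 0 0 0.25 0.54; 0 0 0 0 0 0.25 0.54; 0 0 0 0 0 0.1 0.54", squeeze=20)

```text
time_s: 0.77
tool_pos: [0.2709, 0.5872, 0.2269]
tool_rot: [-179.6, 0.5, 101.6]
force: [-0.8, 0.6, -0.1]
grip_width: 0.0418
```

```bash
cat > go.py <<'E'
from h import *;from cell import env;import sys
from scipy.spatial.transform import Rotation as Ro
o=env.get_obs();Rt=Ro.from_euler("xyz",o["tool_rot"],degrees=True).as_matrix();p=np.array(o["tool_pos"])
Rd=np.zeros((3,3));Rd[:2,0]=R[:,1];Rd[:2,1]=R[:,0];Rd[2,2]=-1
print("t",o["time_s"],"board",np.round(1000*w2b(p[:2]),1),"z",round(1000*p[2],1),"F",np.round(o["force"],1),"w",o["grip_width"],"turn/0.5",np.round(Ro.from_matrix(Rt.T@Rd).as_rotvec()/.5,3))
for a in sys.argv[1:]:
    x,y,z=map(float,a.split(","));g=np.r_[b2w([x/1000,y/1000]),z/1000];print(a,"-> tool shift mm",np.round(1000*Rt.T@(g-p),1))
E
python3 go.py -32,-66,110
```

```text
t 0.7667 board [-132.7  529.8] z 226.9 F [-0.8  0.6 -0.1] w 0.04176366503911035 turn/0.5 [-0.014  0.018 -0.099]
-32,-66,110 -> tool shift mm [-588.9  130.9  121.5]
```

Request:
servo_tool(moves="-0.04 0.008 0 -0.014 0.018 -0.1 0.54; -0.04 0.009 0 0 0 0 0.54; -0.04 0.009 0 0 0 0 0.54; -0.04 0.009 0 0 0 0 0.54; -0.04 0.009 0 0 0 0 0.54; -0.04 0.009 0 0 0 0 0.54; -0.04 0.009 0 0 0 0 0.54; -0.04 0.009 0 0 0 0 0.54; -0.04 0.009 0 0 0 0 0.54; -0.04 0.009 0 0 0 0 0.54; -0.04 0.009 0 0 0 0 0.54; -0.03 0.005 0 0 0 0 0.54; 0 0 0 0 0 0 0.54")

```text
time_s: 1.85
tool_pos: [0.4858, 0.1454, 0.2178]
tool_rot: [-179.4, 0.3, 104.9]
force: [0.3, -1.3, 0.0]
grip_width: 0.0202
```

```bash
python3 go.py -32,-66,110
python3 - <<'E'
from cell import env
import cv2,numpy as np
d=env.read_camera("wrist");cv2.imwrite("pics/w1.png",d["img"][:,:,::-1]);np.savez("w1.npz",**d,**{"p":env.get_obs()["tool_pos"],"r":env.get_obs()["tool_rot"]})
E
```

```text
t 1.85 board [-34.6  48.4] z 217.8 F [ 0.3 -1.3  0. ] w 0.02016618346331977 turn/0.5 [-0.021  0.009  0.018]
-32,-66,110 -> tool shift mm [-113.9    2.8  108.3]
```

View pics/w1.png

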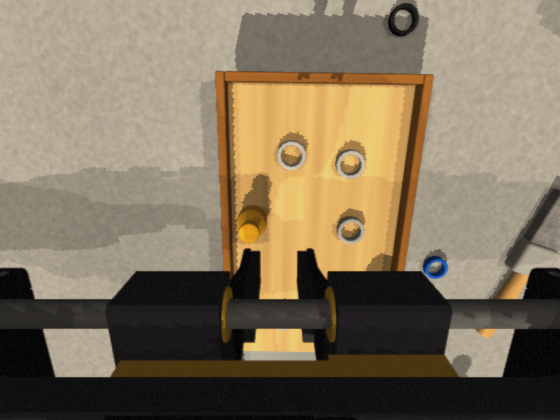

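The wrist view shows three rings at (291,155), (350,164) and (350,230), the bob's top at (249,233), and the fingertips at the middle bottom. I compare its positions with the top camera's.

Run:
```python
from h import *
from scipy.spatial.transform import Rotation as Ro
d=dict(np.load("w1.npz"));M=np.eye(4);M[:3,:3]=Ro.from_euler("xyz",d["r"],degrees=True).as_matrix();M[:3,3]=d["p"];d["T"]=M@d["hand_eye"]
tp={"C":(171,281),"A":(178,182),"B":(293,160),"bob":(297,333)}
for k,p,z in(("C",(291,155),.06),("A",(350,164),.06),("B",(350,230),.06),("bob",(249,233),.094)):
    x=atz(d,*p,z);a=(tp[k][0]/3.3+190,tp[k][1]/3.3+175)
    print(k,np.round(1000*x[:2]),"board",np.round(1000*w2b(x[:2]),1),"tri with top",tri([ray(d,*p),ray(t,*a)]))
print(d["hand_eye"])
for p,b in(((216,72),(-93,158)),((432,75),(93,158))): x=atz(d,*p,.07);print(np.round(1000*w2b(x[:2]),1),b)
```

```text
C [485. 190.] board [-24.6  91.8] tri with top (array([0.48578546, 0.18727844, 0.03955698]), [np.float64(0.00017133467534314996), np.float64(0.00017133467534308968)])
A [541. 196.] board [31.6 83.9] tri with top (array([0.54494303, 0.19357438, 0.03933316]), [np.float64(0.0012907342698409616), np.float64(0.001290734269841024)])
B [563. 133.] board [36.8 16.7] tri with top (array([0.56638164, 0.12794347, 0.04626511]), [np.float64(0.0008421632532510737), np.float64(0.0008421632532510633)])
bob [465. 117.] board [-62.2  25.7] tri with top (array([0.46479778, 0.1096525 , 0.07729639]), [np.float64(0.00010467031257588287), np.float64(0.000104670312575899)])
[[-0.00146463  0.95200288  0.30608555  0.08520682]
 [ 0.99999823  0.0010325   0.00157368  0.00102398]
 [ 0.00118212  0.30608731 -0.95200271 -0.15166514]
 [ 0.          0.          0.          1.        ]]
[-90.1 162.8] (-93, 158)
[ 92.8 162. ] (93, 158)
```

Request:
servo_tool(moves="-0.035 0.001 0.02 -0.02 0.01 0.02 0.54; -0.035 0.001 0.02 0 0 0 0.54; -0.035 0.001 0.02 0 0 0 0.54; -0.005 0 0.03 0 0 0 0.54; 0 0 0.03 0 0 0 0.54; 0 0 0.02 0 0 0 0.54; 0 0 0 0 0 0 0.54")

```text
time_s: 2.48
tool_pos: [0.5153, 0.0513, 0.0744]
tool_rot: [179.7, -0.5, 105.0]
force: [-1.0, 0.9, -0.0]
grip_width: 0.0199
```

```bash
python3 go.py -32,-57,65
```

```text
t 2.4833 board [-29.5 -50.2] z 74.4 F [-1.   0.9 -0. ] w 0.019879465952844785 turn/0.5 [ 0.009 -0.016  0.02 ]
-32,-57,65 -> tool shift mm [-6.9 -2.6  9.4]
```

Request:
servo_tool(moves="-0.004 -0.002 0.006 0.01 -0.016 0.02 0.54; 0 0 0.004 0 0 0 0.54; 0 0 0 0 0 0 0.54")

```text
time_s: 2.73
tool_pos: [0.5139, 0.0497, 0.0642]
tool_rot: [-179.9, -0.0, 104.6]
force: [0.6, 0.5, 0.1]
grip_width: 0.0199
```

```bash
python3 go.py -32,-57,65
cat > pic.py <<'E'
from cell import env
import cv2,sys,numpy as np
n=sys.argv[1];d=env.read_camera("top");np.savez("lt.npz",**d)
a=cv2.resize(d["img"][175:310,190:430,::-1],(800,450),interpolation=2)
cv2.imwrite(f"pics/{n}t.png",a)
if len(sys.argv)>2:
    d=env.read_camera("side");cv2.imwrite(f"pics/{n}s.png",cv2.resize(d["img"][150:370,210:420,::-1],None,fx=2.7,fy=2.7,interpolation=2))
E
python3 pic.py p1 s
```

```text
t 2.7333 board [-31.3 -51.3] z 64.2 F [0.6 0.5 0.1] w 0.019949103001497263 turn/0.5 [-0.005 -0.     0.006]
-32,-57,65 -> tool shift mm [-5.7 -0.7 -0.8]
```

View pics/p1s.png

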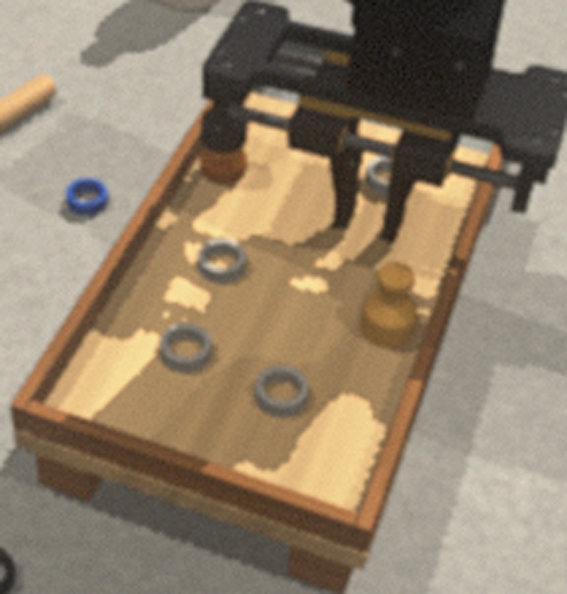

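View pics/p1t.png

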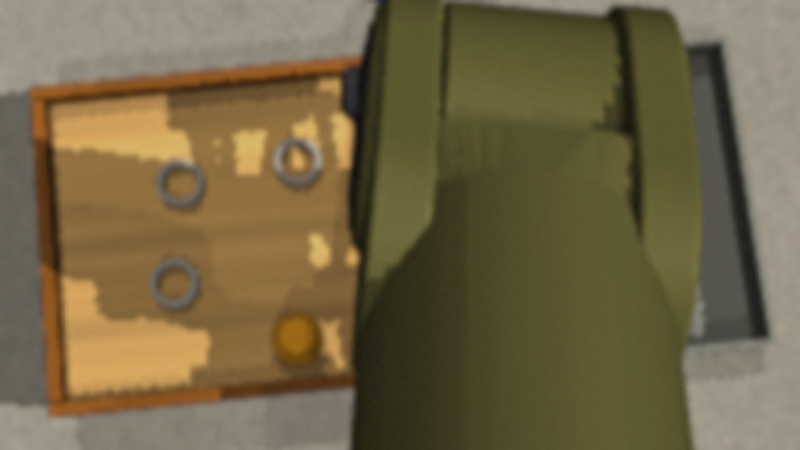

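Fingertips at side crop (343,222) and (393,235) straddle ring D, which is at (382,175) just ahead. I push slowly.

Request:
servo_tool(moves="-0.01 0 0 0 0 0 0.54; -0.012 0 0 0 0 0 0.54; -0.012 0 0 0 0 0 0.54; -0.012 0 0 0 0 0 0.54; -0.012 0 0 0 0 0 0.54; -0.012 0 0 0 0 0 0.54")

```text
time_s: 3.33
tool_pos: [0.5378, -0.0185, 0.0712]
tool_rot: [179.4, -0.1, 105.0]
force: [0.5, 0.7, -0.3]
grip_width: 0.0199
```

```bash
python3 go.py -32,-172,64; python3 pic.py p2 s
```

```text
t 3.3333 board [ -25.1 -123.4] z 71.2 F [ 0.5  0.7 -0.3] w 0.019904087420615772 turn/0.5 [ 0.022 -0.003  0.022]
-32,-172,64 -> tool shift mm [-48.5  -7.5   7. ]
```

View pics/p2s.png

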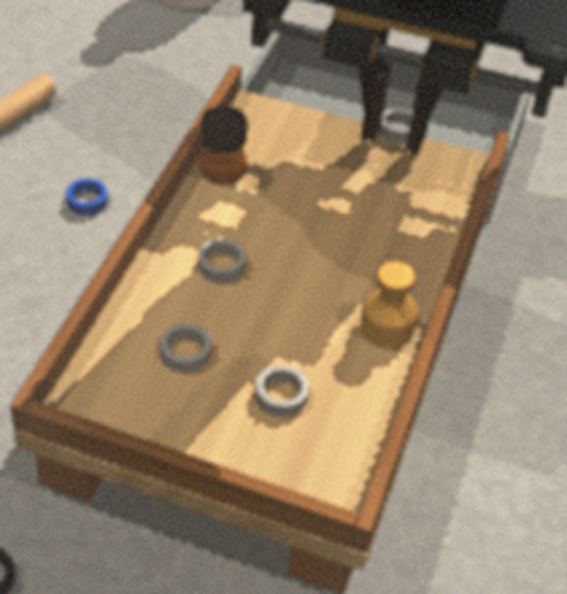

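The tip rose 7 mm and drifted 6 mm in x during the push. Ring D is now at the edge, side crop (403,122). I back off, go down again and push with drift compensation.

Request:
servo_tool(moves="0.012 0 0 0.02 0 0.02 0.54; 0 -0.003 0.005 0 0 0 0.54; 0 -0.001 0.001 0 0 0 0.54; 0 0 0 0 0 0 0.54")

```text
time_s: 3.77
tool_pos: [0.5319, -0.0099, 0.0666]
tool_rot: [179.7, -0.0, 104.2]
force: [1.2, 0.8, 0.3]
grip_width: 0.0201
```

```bash
python3 go.py -28,-172,63.5
```

```text
t 3.7667 board [ -28.7 -113.6] z 66.6 F [1.2 0.8 0.3] w 0.020082445978913926 turn/0.5 [ 0.01  -0.001 -0.008]
-28,-172,63.5 -> tool shift mm [-58.4   0.9   3.1]
```

Request:
servo_tool(moves="0 0 0.004 0 0 0 0.54; -0.012 -0.001 0.001 0 0 0 0.54; -0.012 -0.001 0.002 0 0 0 0.54; -0.012 -0.001 0.002 0 0 0 0.54; -0.012 -0.001 0.002 0 0 0 0.54; -0.012 -0.001 0.002 0 0 0 0.54; 0 0 0 0 0 0 0.54")

```text
time_s: 4.35
tool_pos: [0.5443, -0.041, 0.0623]
tool_rot: [179.2, -2.5, 105.2]
force: [1.0, -0.7, -0.5]
grip_width: 0.0198
```

```bash
python3 go.py -28,-172,63.5; python3 pic.py p3 s
```

```text
t 4.35 board [ -24.5 -146.8] z 62.3 F [ 1.  -0.7 -0.5] w 0.019806322964568242 turn/0.5 [ 0.029 -0.087  0.026]
-28,-172,63.5 -> tool shift mm [-25.1  -3.8  -2.4]
```

View pics/p3s.png

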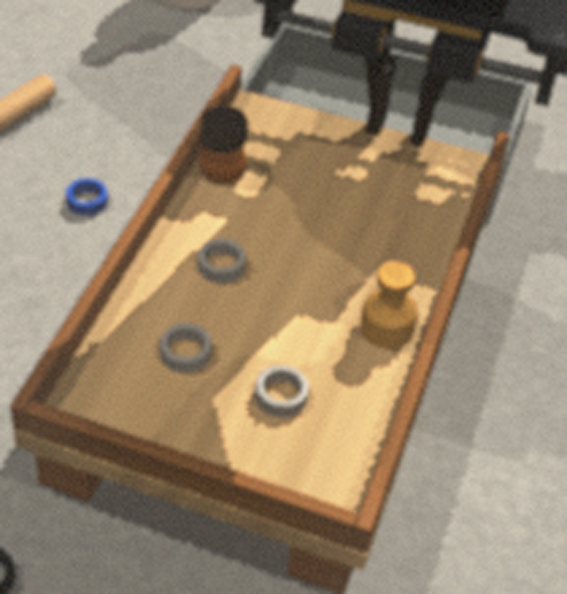

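Request:
servo_tool(moves="0.01 0 -0.025 0.03 -0.09 0.03 0.54; 0.035 0.008 -0.035 0 0 0 0.54; 0.04 0.013 0 0 0 0 0.54; 0.04 0.013 0 0 0 0 0.54; 0.04 0.013 0 0 0 0 0.54; 0.03 0.012 0 0 0 0 0.54; 0 0 0 0 0 0 0.54")

```text
time_s: 5.03
tool_pos: [0.5527, 0.1616, 0.1172]
tool_rot: [-179.8, 0.5, 103.7]
force: [-1.3, 0.9, 0.2]
grip_width: 0.0198
```

```bash
python3 go.py 37,47,64; python3 pic.py p4 s
```

```text
t 5.0333 board [34.2 47.3] z 117.2 F [-1.3  0.9  0.2] w 0.019848622973557262 turn/0.5 [-0.007  0.018 -0.026]
37,47,64 -> tool shift mm [ 0.2  3.  53.2]
```

View pics/p4s.png

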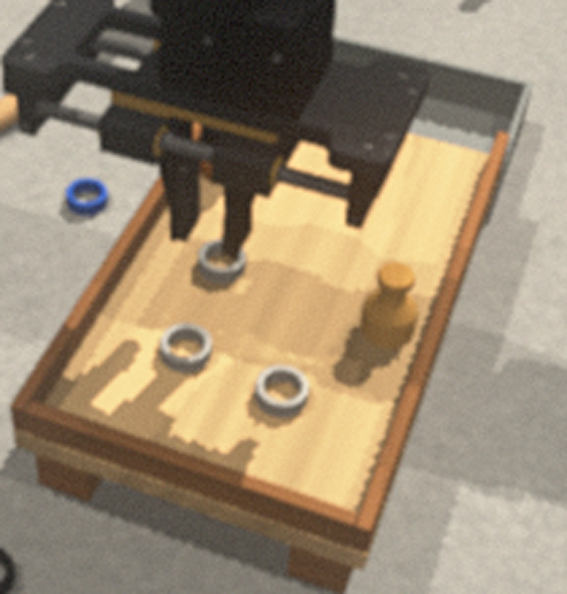

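View pics/p4t.png

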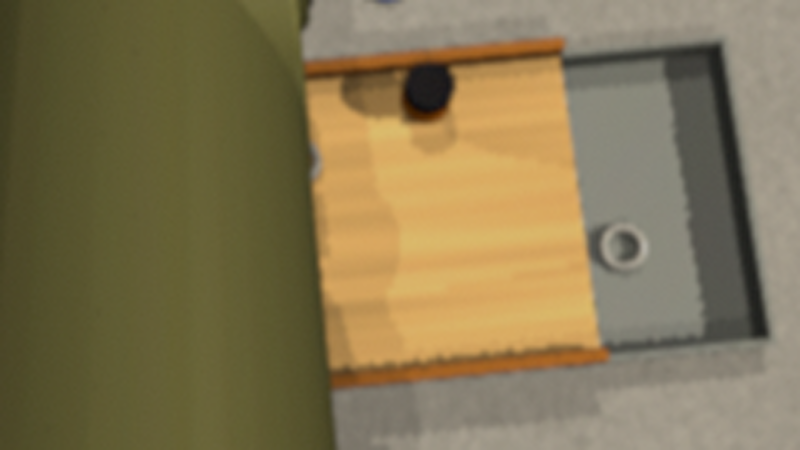

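Ring D lies flat in the bin, top crop (624,247). I descend behind B.

Request:
servo_tool(moves="0.002 0.003 0.025 0 0.018 -0.026 0.54; 0.002 0 0.02 0 0 0 0.54; 0 0 0.005 0 0 0 0.54; 0 0 0 0 0 0 0.54")

```text
time_s: 5.47
tool_pos: [0.5553, 0.1505, 0.0652]
tool_rot: [-179.7, 0.5, 103.7]
force: [-0.5, -0.0, 0.4]
grip_width: 0.0199
```

```bash
python3 go.py 37,47,64 8,-30,64; python3 pic.py p5 s
```

```text
t 5.4667 board [34.  35.9] z 65.2 F [-0.5 -0.   0.4] w 0.019875393829830782 turn/0.5 [-0.012  0.017 -0.025]
37,47,64 -> tool shift mm [11.1  2.9  1.1]
8,-30,64 -> tool shift mm [-66.3 -25.1   1.9]
```

View pics/p5s.png

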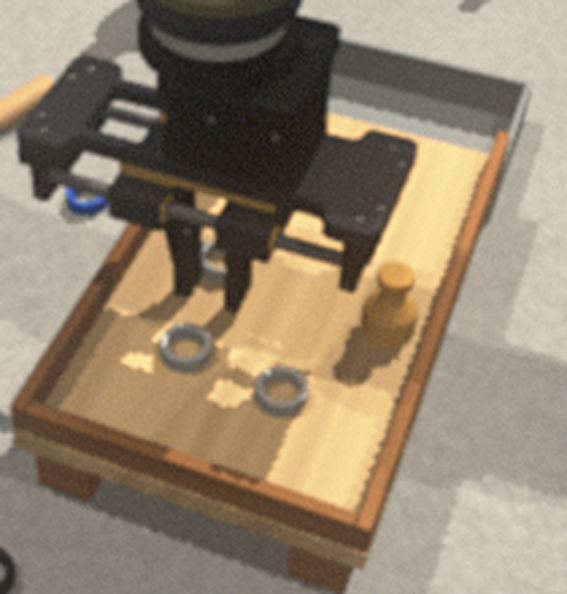

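Request:
servo_tool(moves="-0.006 -0.002 0.001 -0.01 0.017 -0.025 0.54; -0.01 -0.005 0.001 0 0 0 0.54; -0.01 -0.006 0.001 0 0 0 0.54; -0.01 -0.006 0.001 0 0 0 0.54; 0 0 0 0 0 0 0.54")

```text
time_s: 5.98
tool_pos: [0.5487, 0.1064, 0.0668]
tool_rot: [179.6, -0.0, 104.2]
force: [0.3, -1.1, -0.4]
grip_width: 0.0205
```

```bash
python3 go.py 8,-30,64 5,-172,64; python3 pic.py p6 s
```

```text
t 5.9833 board [16.5 -5.1] z 66.8 F [ 0.3 -1.1 -0.4] w 0.020500979073612317 turn/0.5 [ 0.016 -0.001 -0.007]
8,-30,64 -> tool shift mm [-24.9  -8.5   2.8]
5,-172,64 -> tool shift mm [-166.9  -11.     2.6]
```

View pics/p6s.png

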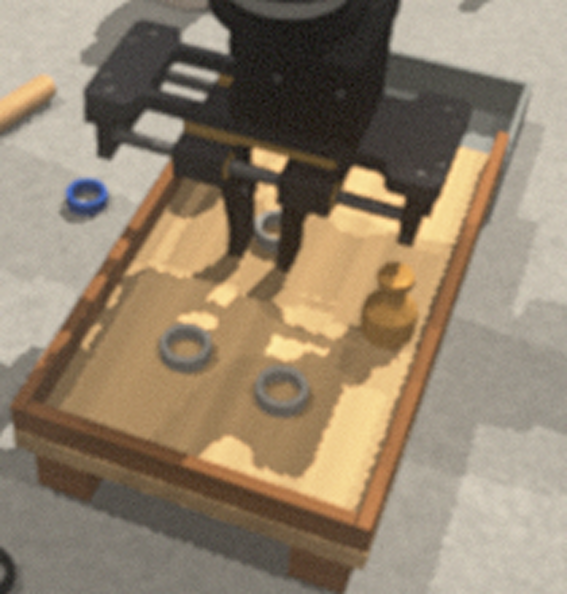

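B rides in the cradle at side crop (270,228). I continue.

Request:
servo_tool(moves="-0.01 -0.003 0.003 0.016 0 -0.007 0.54; -0.012 -0.003 0.002 0 0 0 0.54; -0.012 -0.003 0.0015 0 0 0 0.54; -0.012 -0.002 0.0015 0 0 0 0.54; -0.012 -0.001 0.0015 0 0 0 0.54; -0.012 -0.001 0.0015 0 0 0 0.54; 0 0 0 0 0 0 0.54")

```text
time_s: 6.67
tool_pos: [0.559, 0.051, 0.0624]
tool_rot: [179.2, -1.4, 105.2]
force: [-0.4, -0.5, -0.1]
grip_width: 0.0201
```

```bash
python3 go.py 5,-172,64; python3 pic.py p7 s
```

```text
t 6.6667 board [ 12.8 -61.3] z 62.4 F [-0.4 -0.5 -0.1] w 0.020106792274194214 turn/0.5 [ 0.028 -0.047  0.027]
5,-172,64 -> tool shift mm [-110.5   -9.2   -4.4]
```

View pics/p7s.png

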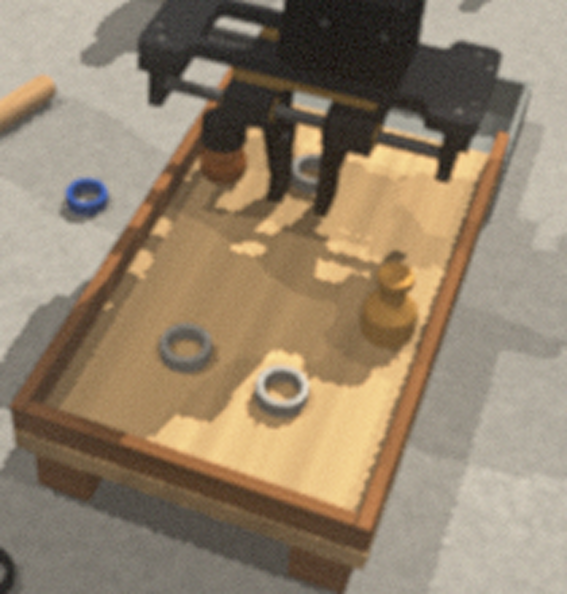

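Request:
servo_tool(moves="-0.01 -0.003 -0.002 0.028 -0.047 0.027 0.54; -0.012 -0.002 0.001 0 0 0 0.54; -0.012 -0.002 0.001 0 0 0 0.54; -0.012 -0.002 0.001 0 0 0 0.54; -0.012 -0.001 0.001 0 -0.01 0.005 0.54; -0.012 -0.001 0.001 0 -0.01 0.005 0.54; 0 0 0 0 0 0 0.54")

```text
time_s: 7.35
tool_pos: [0.5684, -0.008, 0.0618]
tool_rot: [179.6, -0.5, 104.9]
force: [0.1, -1.7, -0.1]
grip_width: 0.0199
```

```bash
python3 go.py 5,-172,64
```

```text
t 7.35 board [   7.2 -120.8] z 61.8 F [ 0.1 -1.7 -0.1] w 0.019875673505314297 turn/0.5 [ 0.015 -0.017  0.017]
5,-172,64 -> tool shift mm [-51.1  -2.6  -2.6]
```

Request:
servo_tool(moves="-0.01 -0.001 -0.002 0.015 -0.017 0.017 0.54; -0.012 -0.001 0 0 0 0 0.54; -0.012 -0.001 0.001 0 0 0 0.54; -0.012 -0.001 0.001 0 0 0 0.54; -0.005 0 0 0 0 0 0.54; 0 0 0 0 0 0 0.54")

```text
time_s: 7.85
tool_pos: [0.5754, -0.0658, 0.059]
tool_rot: [-179.6, 0.2, 104.4]
force: [-0.6, 0.3, 0.4]
grip_width: 0.0201
```

```bash
python3 go.py 30,116,110; python3 pic.py p8 s
```

```text
t 7.85 board [  -0.5 -178.5] z 59.0 F [-0.6  0.3  0.4] w 0.020063081411845828 turn/0.5 [-0.014  0.008 -0.001]
30,116,110 -> tool shift mm [294.3  30.  -52.3]
```

View pics/p8s.png

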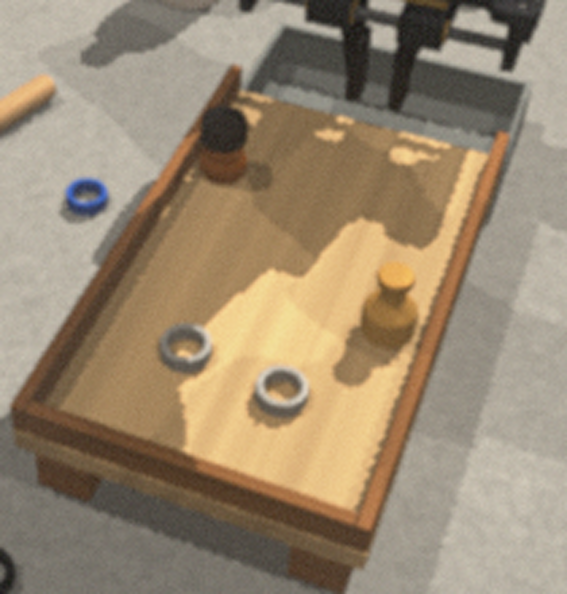

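B is off the board. Next is ring A.

Request:
servo_tool(moves="0 0 -0.03 0 0 0 0.54; 0.035 0.002 -0.03 0 0 0 0.54; 0.04 0.004 0 0 0 0 0.54; 0.04 0.004 0 0 0 0 0.54; 0.04 0.004 0 0 0 0 0.54; 0.04 0.004 0 0 0 0 0.54; 0.04 0.004 0 0 0 0 0.54; 0.04 0.005 0 0 0 0 0.54; 0.02 0.002 0 0 0 0 0.54; 0 0 0 0 0 0 0.54")

```text
time_s: 8.78
tool_pos: [0.5255, 0.242, 0.1184]
tool_rot: [-179.6, -0.1, 104.6]
force: [-0.3, -0.0, -0.2]
grip_width: 0.0202
```

```bash
python3 go.py 31,118,64; python3 pic.py p9 s
```

```text
t 8.7833 board [ 27.9 132. ] z 118.4 F [-0.3 -0.  -0.2] w 0.02020029794959141 turn/0.5 [-0.014 -0.002  0.008]
31,118,64 -> tool shift mm [-14.1   3.4  54.4]
```

View pics/p9s.png

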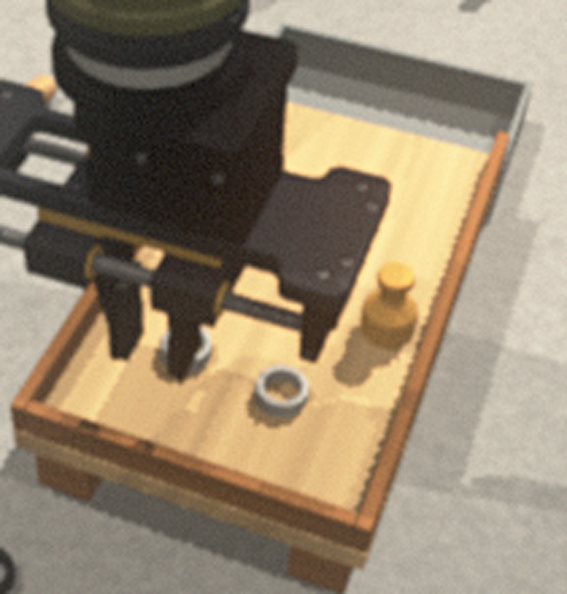

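View pics/p9t.png

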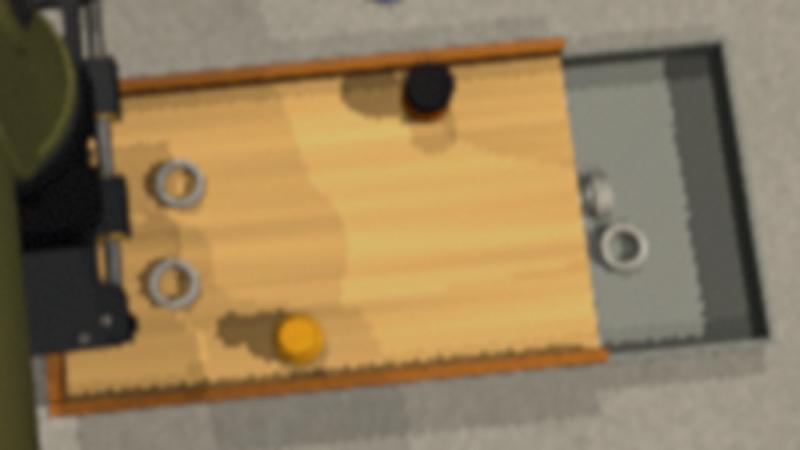

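B is in the bin at top crop (597,196), tilted, with D beside it. I descend behind A.

Request:
servo_tool(moves="-0.002 0.003 0.025 -0.014 0 0.008 0.54; 0 0 0.02 0 0 0 0.54; 0 0 0.005 0 0 0 0.54; 0 0 0 0 0 0 0.54")

```text
time_s: 9.22
tool_pos: [0.533, 0.2284, 0.0685]
tool_rot: [179.8, 0.3, 103.7]
force: [0.2, 0.4, -0.3]
grip_width: 0.0199
```

```bash
python3 go.py 31,118,64 ; python3 pic.py p10 s
```

```text
t 9.2167 board [ 31.8 117. ] z 68.5 F [ 0.2  0.4 -0.3] w 0.0199262335409194 turn/0.5 [ 0.005  0.01  -0.025]
31,118,64 -> tool shift mm [ 1.  -0.8  4.5]
```

View pics/p10s.png

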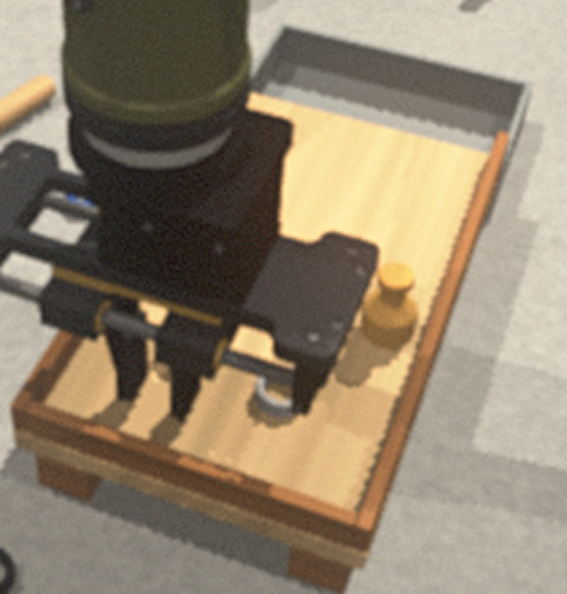

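Request:
servo_tool(moves="0 -0.001 0.004 0 0.01 -0.025 0.54; -0.008 -0.001 0.001 0 0 0 0.54; -0.012 -0.002 0.001 0 0 0 0.54; -0.012 -0.003 0.001 0 0 0 0.54; -0.012 -0.003 0.001 0 0 0 0.54; -0.012 -0.003 0.001 0 0 0 0.54; 0 0 0 0 0 0 0.54")

```text
time_s: 9.9
tool_pos: [0.5386, 0.1636, 0.0644]
tool_rot: [179.3, -0.1, 104.3]
force: [-0.3, -1.0, 0.5]
grip_width: 0.0202
```

```bash
python3 go.py 10,-30,64 ; python3 pic.py p11 s
```

```text
t 9.9 board [21.1 52.8] z 64.4 F [-0.3 -1.   0.5] w 0.0202296076487432 turn/0.5 [ 0.023 -0.004 -0.004]
10,-30,64 -> tool shift mm [-82.8 -10.9   0.1]
```

View pics/p11s.png

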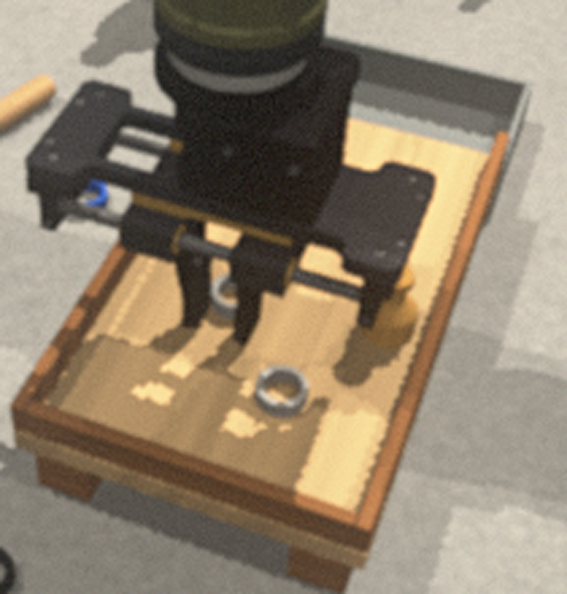

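A is cradled at side crop (226,293). The gripper's end prong passes near the bob, so I check its height first.

Run:
```python
from h import *
s=dict(np.load("side0.npz"))
for z in(.06,.08,.1,.12,.14):
    print(z,np.round(1000*w2b(atz(s,370/2.7+210,328/2.7+150,z)[:2])))
```

```text
0.06 [-58.  36.]
0.08 [-61.  54.]
0.1 [-63.  71.]
0.12 [-66.  89.]
0.14 [-69. 107.]
```

Run:
```python
from h import *
from cell import env
d=env.read_camera("side")
for u,v in((370,322),(368,315),(372,305),(375,290),(380,270),(240,325),(243,332)):
    a=(u/2.7+210,v/2.7+150);z=float(d["range_z"][round(a[1]),round(a[0])]);o,r=ray(d,*a);x=o+r*z
    print(u,v,np.round(1000*w2b(x[:2])),round(1000*x[2]))
```

```text
370 322 [-67.  94.] 130
368 315 [-65.  94.] 133
372 305 [-66.  94.] 141
375 290 [-67.  94.] 151
380 270 [-67.  93.] 163
240 325 [ 5. 69.] 70
243 332 [ 3. 67.] 63
```

The prong is at z≈128 mm, clear of the bob (94 mm). I continue.

Request:
servo_tool(moves="-0.01 -0.002 0.001 0.023 -0.004 -0.004 0.54; -0.012 -0.003 0.001 0 0 0 0.54; -0.012 -0.003 0.001 0 0 0 0.54; -0.012 -0.003 0.001 0 0 0 0.54; -0.012 -0.003 0.001 0 0 0 0.54; -0.012 -0.003 0.001 0 -0.01 0.01 0.54; -0.012 -0.002 0.001 0 -0.01 0.01 0.54; 0 0 0 0 0 0 0.54")

```text
time_s: 10.72
tool_pos: [0.545, 0.0884, 0.062]
tool_rot: [179.3, -0.3, 104.6]
force: [0.4, -1.2, -0.3]
grip_width: 0.0197
```

```bash
python3 go.py 6,-172,64 ; python3 pic.py p12 s
```

```text
t 10.7167 board [  8.5 -21.6] z 62.0 F [ 0.4 -1.2 -0.3] w 0.019723243718849443 turn/0.5 [ 0.025 -0.009  0.005]
6,-172,64 -> tool shift mm [-150.4   -2.9   -2.7]
```

View pics/p12s.png

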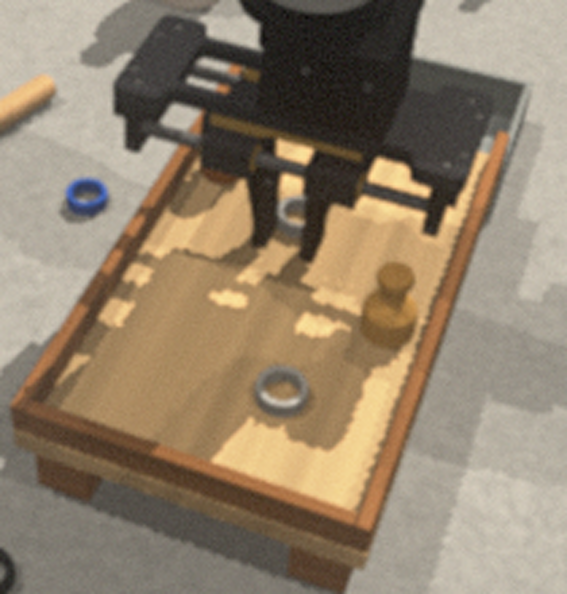

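Request:
servo_tool(moves="-0.01 -0.001 -0.002 0.025 -0.009 0.005 0.54; -0.012 -0.001 0.0005 0 0 0 0.54; -0.012 -0.001 0.0005 0 0 0 0.54; -0.012 -0.001 0.0005 0 0 0 0.54; -0.012 -0.001 0.0005 0 -0.01 0.005 0.54; -0.012 -0.001 0.0005 0 -0.01 0.005 0.54; -0.012 0 0.0005 0 -0.01 0.005 0.54; 0 0 0 0 0 0 0.54")

```text
time_s: 11.48
tool_pos: [0.5612, 0.007, 0.0616]
tool_rot: [-179.9, 0.6, 104.4]
force: [-0.3, -0.0, 1.0]
grip_width: 0.02
```

```bash
python3 go.py 16,-172,64 ; python3 pic.py p13 s
```

```text
t 11.4833 board [   3.9 -104.5] z 61.6 F [-0.3 -0.   1. ] w 0.020047284156603052 turn/0.5 [-0.003  0.021  0.001]
16,-172,64 -> tool shift mm [-67.6  12.1  -1.7]
```

View pics/p13s.png

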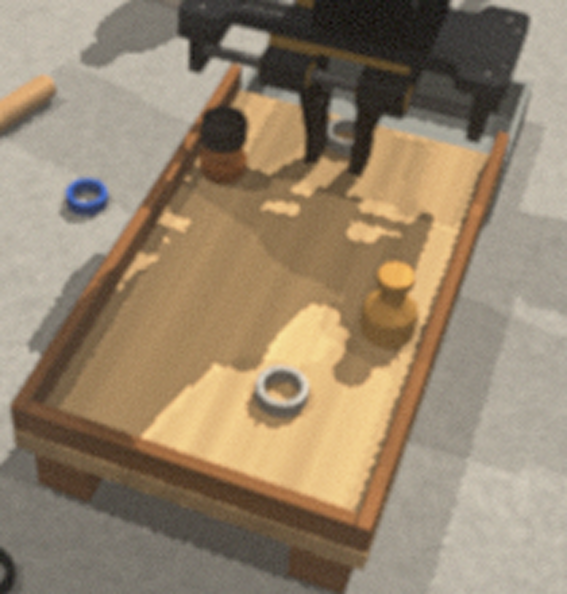

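Request:
servo_tool(moves="-0.012 0.002 -0.001 0 0.02 0 0.54; -0.014 0.002 0 0 0 0 0.54; -0.018 0.002 0 0 0 0 0.54; -0.02 0.001 0 0 0 0 0.54; -0.006 0 0 0 0 0 0.54; 0 0 0 0 0 0 0.54")

```text
time_s: 12.08
tool_pos: [0.5838, -0.0532, 0.0605]
tool_rot: [-179.6, -0.3, 105.0]
force: [1.2, 0.3, 0.5]
grip_width: 0.02
```

```bash
python3 go.py -26,132,118 ; python3 pic.py p14 s
```

```text
t 12.0833 board [  10.8 -168.4] z 60.5 F [1.2 0.3 0.5] w 0.020013686780221883 turn/0.5 [-0.013 -0.012  0.02 ]
-26,132,118 -> tool shift mm [301.1 -34.1 -55.4]
```

View pics/p14s.png

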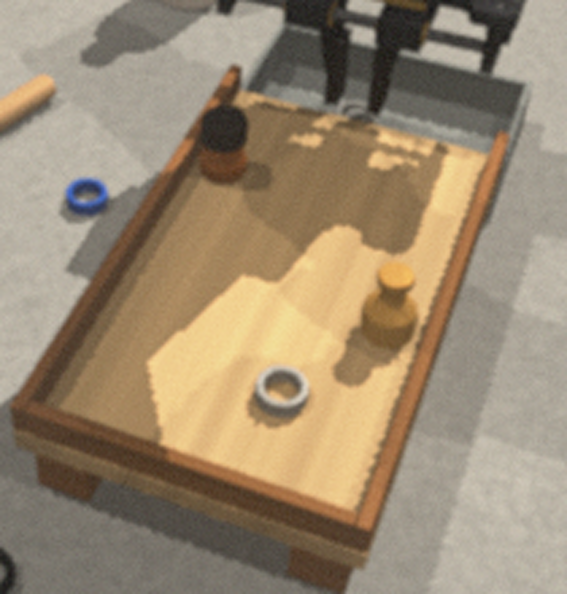

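A ring shows just beyond the edge at (355,110), possibly stacked on B. I lift, move over to C and look from the top.

Request:
servo_tool(moves="0 0 -0.03 0 0 0.02 0.54; 0.035 -0.004 -0.03 0 0 0 0.54; 0.04 -0.005 0 0 0 0 0.54; 0.04 -0.005 0 0 0 0 0.54; 0.04 -0.005 0 0 0 0 0.54; 0.04 -0.005 0 0 0 0 0.54; 0.04 -0.005 0 0 0 0 0.54; 0.04 -0.005 0 0 0 0 0.54; 0.02 0 0 0 0 0 0.54; 0 0 0 0 0 0 0.54")

```text
time_s: 13.02
tool_pos: [0.4665, 0.238, 0.1202]
tool_rot: [-179.3, -0.6, 105.0]
force: [-0.5, 1.1, -0.9]
grip_width: 0.0201
```

```bash
python3 go.py -26,122,64; python3 pic.py p15 s
```

```text
t 13.0167 board [-30.3 142.9] z 120.2 F [-0.5  1.1 -0.9] w 0.020050047849005947 turn/0.5 [-0.024 -0.02   0.02 ]
-26,122,64 -> tool shift mm [-21.5   4.7  56. ]
```

View pics/p15s.png

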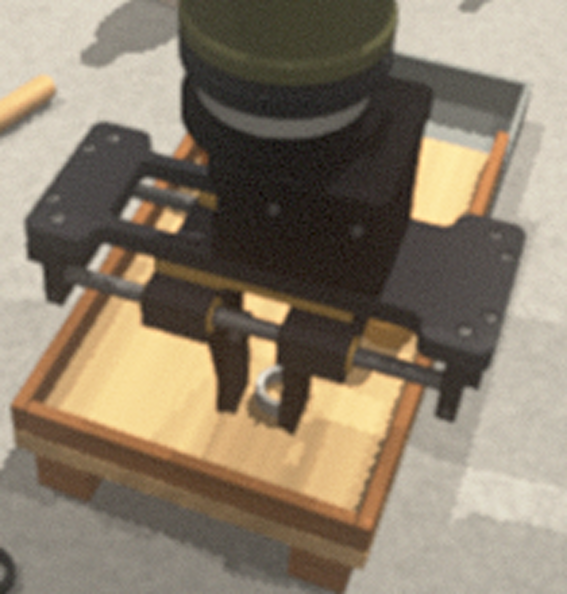

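View pics/p15t.png

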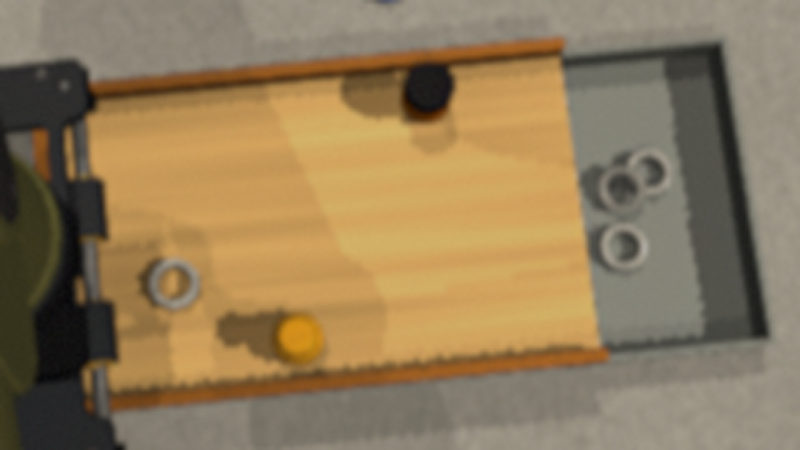

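Three rings are in the bin, at top crop (624,247), (622,188) and (648,172). The last one is C.

Request:
servo_tool(moves="-0.01 0.004 0 -0.02 -0.02 0.02 0.54; 0 0 0.025 0 0 0 0.54; 0 0 0.018 0 0 0 0.54; 0 0 0 0 0 0 0.54")

```text
time_s: 13.45
tool_pos: [0.4793, 0.2164, 0.077]
tool_rot: [179.8, 0.4, 103.6]
force: [-0.5, -0.9, -0.0]
grip_width: 0.0202
```

```bash
python3 go.py -26,122,64; python3 pic.py p16 s
```

```text
t 13.45 board [-23.3 118.7] z 77.0 F [-0.5 -0.9 -0. ] w 0.02022386270197341 turn/0.5 [ 0.006  0.015 -0.03 ]
-26,122,64 -> tool shift mm [ 3.4 -2.8 12.9]
```

View pics/p16s.png

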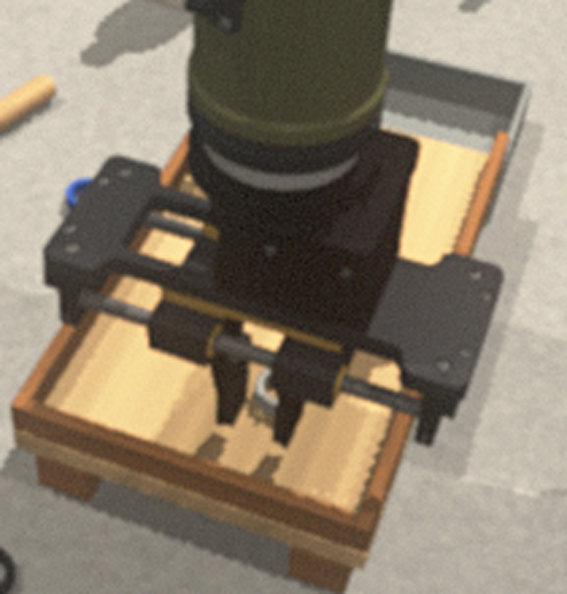

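Request:
servo_tool(moves="0.006 -0.003 0.008 0 0.015 -0.03 0.54; 0.002 0 0.005 0 0 0 0.54; 0 0 0 0 0 0 0.54")

```text
time_s: 13.8
tool_pos: [0.4782, 0.2235, 0.0682]
tool_rot: [179.4, -0.2, 104.3]
force: [-0.0, -0.2, -0.7]
grip_width: 0.0203
```

```bash
python3 go.py -26,122,64; python3 pic.py p17 s
```

```text
t 13.8 board [-22.6 125.9] z 68.2 F [-0.  -0.2 -0.7] w 0.020287667709306845 turn/0.5 [ 0.021 -0.006 -0.006]
-26,122,64 -> tool shift mm [-3.9 -3.5  4.1]
```

View pics/p17s.png

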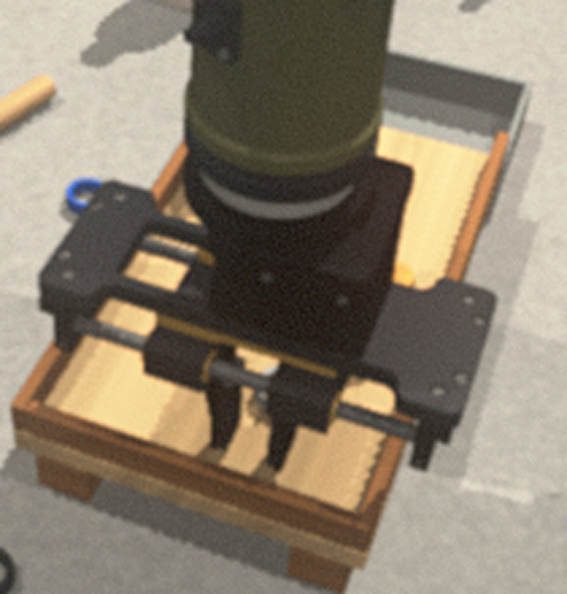

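Request:
servo_tool(moves="0 -0.003 0.004 0.02 -0.006 -0.006 0.54; -0.008 0 0.001 0 0 0 0.54; -0.01 0.001 0.001 0 0 0 0.54; -0.012 0.002 0.001 0 0 0 0.54; -0.012 0.003 0.001 0 0 0 0.54; 0 0 0 0 0 0 0.54")

```text
time_s: 14.4
tool_pos: [0.4934, 0.1818, 0.0617]
tool_rot: [179.9, -0.1, 104.6]
force: [-0.3, -0.3, -0.1]
grip_width: 0.0202
```

```bash
python3 go.py -5,30,64; python3 pic.py p18 s
```

```text
t 14.4 board [-18.2  81.7] z 61.7 F [-0.3 -0.3 -0.1] w 0.020152418882775223 turn/0.5 [ 0.005 -0.003  0.006]
-5,30,64 -> tool shift mm [-51.7  13.1  -2.3]
```

View pics/p18s.png

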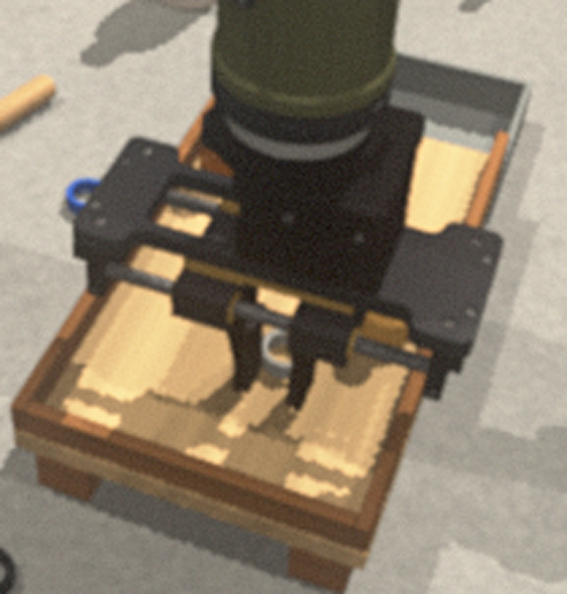

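C is in the cradle at (278,350). I continue and steer inwards, away from the bob.

Request:
servo_tool(moves="-0.01 0.003 -0.002 0 0 0 0.54; -0.012 0.003 0.001 0 0 0 0.54; -0.012 0.002 0.001 0 0 0 0.54; -0.012 0.001 0.001 0 0 0 0.54; -0.012 0 0.001 0 -0.005 0.005 0.54; 0 0 0 0 0 0 0.54")

```text
time_s: 15.0
tool_pos: [0.5177, 0.1324, 0.062]
tool_rot: [179.7, -0.3, 105.0]
force: [-0.1, -0.4, -1.1]
grip_width: 0.02
```

```bash
python3 go.py -5,-30,64; python3 pic.py p19 s
```

```text
t 15.0 board [-7.  27.8] z 62.0 F [-0.1 -0.4 -1.1] w 0.01997799075880696 turn/0.5 [ 0.011 -0.011  0.02 ]
-5,-30,64 -> tool shift mm [-57.8   1.4  -2.3]
```

View pics/p19s.png

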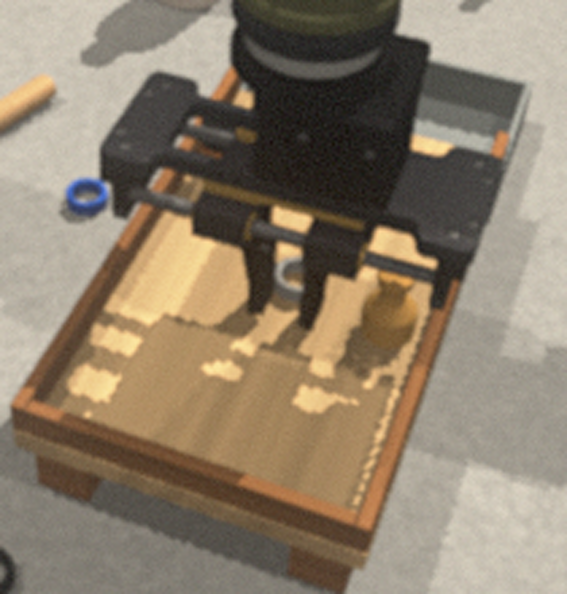

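Request:
servo_tool(moves="-0.01 -0.001 -0.002 0.011 -0.011 0.02 0.54; -0.012 -0.001 0.0005 0 0 0 0.54; -0.012 -0.001 0.0005 0 0 0 0.54; -0.012 -0.001 0.0005 0 0 0 0.54; -0.012 -0.003 0.0005 0 -0.005 0.005 0.54; -0.012 -0.003 0.0005 0 -0.005 0.005 0.54; 0 0 0 0 0 0 0.54")

```text
time_s: 15.68
tool_pos: [0.5254, 0.0607, 0.0616]
tool_rot: [-180.0, 0.3, 104.5]
force: [0.4, 0.3, -0.8]
grip_width: 0.02
```

```bash
python3 go.py -45,-172,64; python3 pic.py p20 s
```

```text
t 15.6833 board [-17.4 -43.6] z 61.6 F [ 0.4  0.3 -0.8] w 0.019997432749177205 turn/0.5 [-0.001  0.01   0.003]
-45,-172,64 -> tool shift mm [-128.4  -27.8   -1.8]
```

View pics/p20s.png

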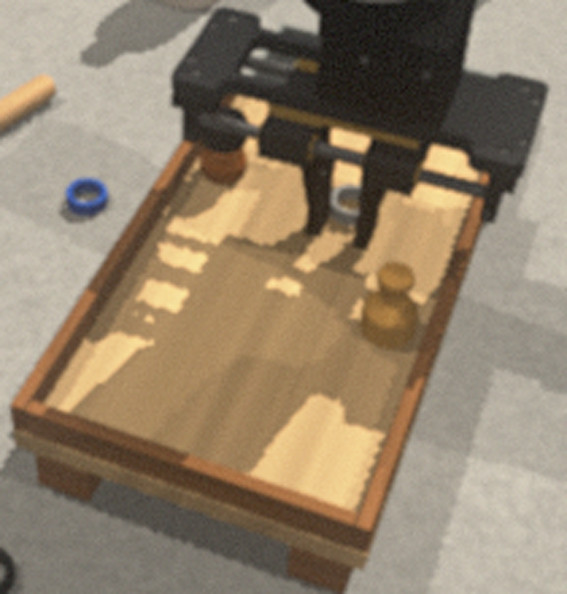

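Request:
servo_tool(moves="-0.012 -0.004 -0.001 0 0.01 0.003 0.54; -0.012 -0.004 0 0 0 0 0.54; -0.012 -0.004 0 0 0 0 0.54; -0.012 -0.004 0 0 0 0 0.54; -0.012 -0.004 0 0 0 0 0.54; 0 0 0 0 0 0 0.54")

```text
time_s: 16.28
tool_pos: [0.5199, -0.0, 0.0615]
tool_rot: [-179.9, -0.1, 104.9]
force: [-0.6, -1.4, 2.0]
grip_width: 0.0203
```

```bash
python3 go.py -45,-172,64; python3 pic.py p21 s
```

```text
t 16.2833 board [ -37.9 -101. ] z 61.5 F [-0.6 -1.4  2. ] w 0.020283765722440866 turn/0.5 [-0.004 -0.005  0.017]
-45,-172,64 -> tool shift mm [-70.9  -7.7  -2.6]
```

View pics/p21s.png

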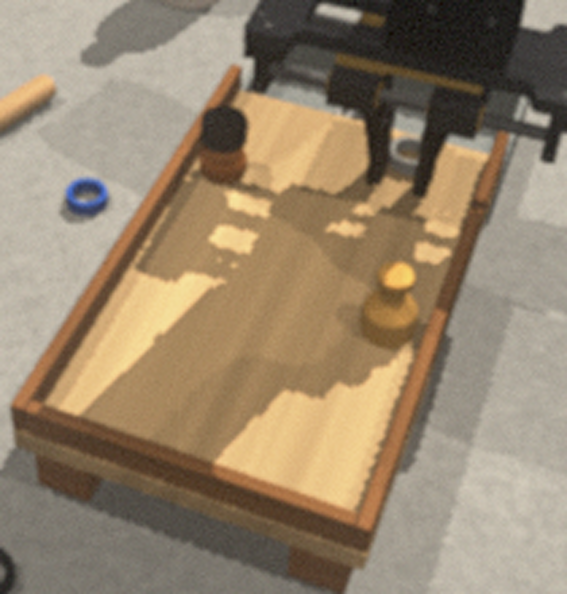

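Request:
servo_tool(moves="-0.012 -0.003 -0.002 0 0 0.015 0.54; -0.014 -0.003 0 0 0 0 0.54; -0.018 -0.003 0 0 0 0 0.54; -0.02 -0.002 0 0 0 0 0.54; -0.006 0 0 0 0 0 0.54; 0 0 0 0 0 0 0.54; 0 0 -0.03 0 0 0 0.54; 0 0 -0.04 0 0 0 0.54; 0.04 -0.01 -0.03 0 0 0 0.54; 0.04 -0.01 0 0 0 0 0.54; 0.04 -0.01 0 0 0 0 0.54; 0.04 -0.01 0 0 0 0 0.54; 0.04 0 0 0 0 0 0.54; 0.04 0 0 0 0 0 0.54; 0.04 0 0 0 0 0 0.54; 0.04 0 0 0 0 0 0.54; 0 0 0 0 0 0 0.54")

```text
time_s: 17.8
tool_pos: [0.4014, 0.24, 0.1638]
tool_rot: [-179.7, -0.6, 105.1]
force: [0.4, 0.2, 0.4]
grip_width: 0.0197
```

```bash
python3 go.py ; python3 pic.py p22 s
```

```text
t 17.8 board [-92.8 160.9] z 163.8 F [0.4 0.2 0.4] w 0.019720472611916964 turn/0.5 [-0.009 -0.02   0.025]
```

View pics/p22s.png

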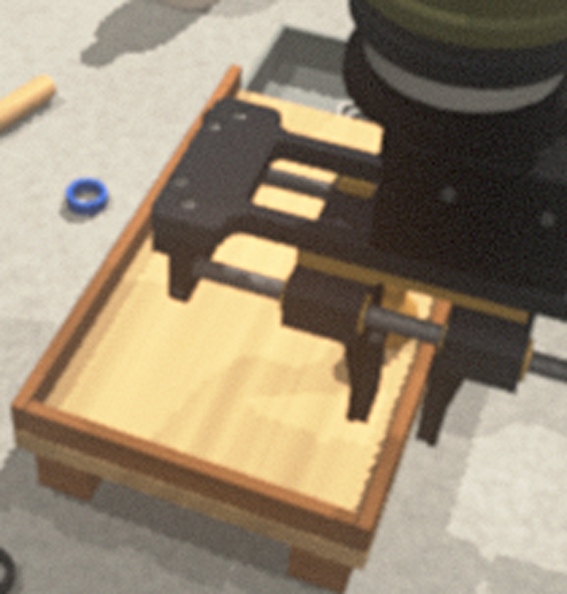

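View pics/p22t.png

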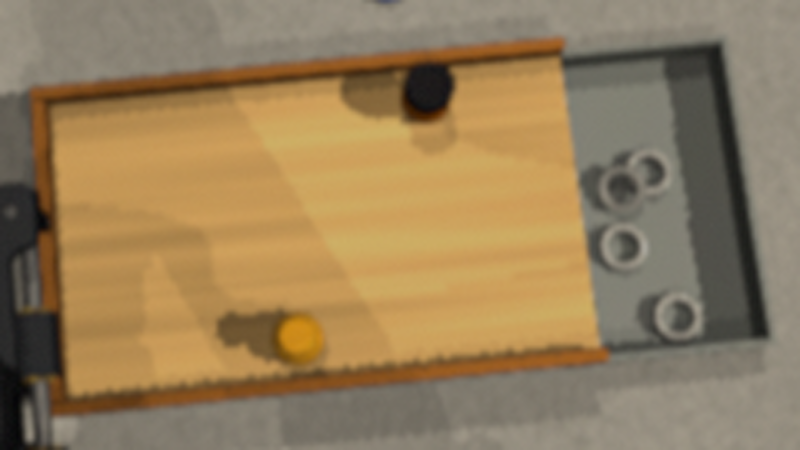

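All four rings are in the bin, at (624,247), (622,188), (648,172) and (678,316). The jar at (428,88) and the bob at (300,338) are where they were, and the arm is clear. I hand in.

```bash
python3 -c "
from cell import env
print(env.sign_off())"
```

```text
the job is handed in; nothing more can be done
None
```

All four steel rings are in the catch bin. I pushed them one at a time with the fingertips part-closed, steering along the middle lane and off the open end. I handed in at about 18 s of the 72 s.

- **Final top view:** it shows four rings in the bin and none left on the board. The jar and brass weight are standing in the same places as in the first pictures, and the gripper is raised clear.
- **Rings in the bin:** one ring rests tilted on another, but both look to be well inside the bin.
- **Forces:** the readings I took stayed within about 2 N. The highest, about 2 N upward, came near the end of the last push, when the tips may have grazed the board.
- **Disagreements between checks:**
  - Heights triangulated from the top and side cameras read about 7 mm low against the text.
  - The wrist and top cameras disagreed by about 5 mm along the board.
  - I used the top camera with the depth reading of the board top (50 mm) and left extra room behind each ring.
- **Drift in the first push:** the tool rose 7 mm and drifted 6 mm sideways. I backed off, lowered it and compensated in the later pushes.

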